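# Close the drill jig: work the plate onto its locating pin

## Task

Pick up the aluminium drill plate by its red handle, lay it on the rim of the steel drill jig with its long edge along the fence and the hole end towards the pin, and nudge it along the fence until its hole drops over the locating pin. Leave the plate fully down on the rim, level and square to the fence, and do not disturb the vial, the tin or the pliers.

Things in the scene. Friction and masses are not known exactly. Their poses are not given: they have to be found in the camera images.
- drill_jig: Dark steel box jig, fixed to the worktop, 90 (x) x 170 (y) x 24 mm high, flat rim at z = 24 mm, open nest 54 x 60 mm (y -45 to +15) with a brass blank in it. Origin: centre of the underside; x points to the fence, y along the fence to the pin end, z up. An 18 mm brass clamp knob sticks out of the +y end to y = +104 mm, below the rim.
- fence_face (a point): Foot of the bright steel fence's guiding face, on the jig's long side: at jig x = 45, y = 0, z = 24 mm. The fence is 8 mm thick, 150 mm long (jig y -75 to +75), and rises 14 mm above the rim. With the plate against it (plate centre at jig x = 5 mm) the hole's path runs over the pin, 0.5 mm off its centre.
- pin_slot (a point): Middle of the dark slot in the rim: at jig x = 4.5, y = 40, z = 24 mm. The fixed brass pin (7 mm dia, top 2 mm tapered to 3.6, 5.5 mm proud of the rim) is clamped somewhere in it, y +30 to +50 mm, new each time and not reported. With the pin under solid plate the hole end rides 5.5 mm high (tilt 0.055 rad); in the hole, the plate lies flat and the pin stops it sliding further.
- drill_plate: Loose flat aluminium plate 80 (x) x 130 (y) x 6 mm, about 0.22 kg (varies), handle up. Origin: centre of its underside; z up, y along the length towards the hole end. Red handle block 14 (x) x 50 (y) mm at its centre, z = 6 to 36 mm. Through hole 10 mm dia at x = 0, y = +35 mm. Four brass bushes (12 mm dia, 3 high, blind) at x = +-26, y = -10 and -42 mm.
- plate_hole (a point): Centre of the plate's 10 mm hole at the plate's underside; axes as the plate.
- amber_vial: Bystander: amber glass vial with black cap, 33 mm diameter, 63 mm high, standing; origin at the centre of its underside. Leave alone.
- alu_tin: Bystander: round aluminium tin, 50 mm diameter, 25 mm high; origin at the centre of its underside. Leave alone.
- red_pliers: Bystander: pliers with red grips, 137 x 31 x 12 mm, lying flat; origin at the centre of its underside. Leave alone.
Things that resemble listed ones, but are neither listed nor needed, are in the scene too. Several things have the shape of the drill_plate; the one meant has the colours described above.

How it is judged:
At the end, for the whole second after the job is handed in: Plate at rest, underside 24 mm up (within 1.5 mm, at centre and hole), tilt under 0.02 rad, within 0.06 rad of the fence line, hole over the pin (jig frame: x within 3 mm of 4.5, y 27.5 to 52.5 mm; flat there only with the pin in the hole). Vial, tin and pliers within 20 mm of their starts (z of drill_plate in the frame of drill_jig between 0.0225 and 0.0255 m and z of plate_hole in the frame of drill_jig between 0.0225 and 0.0255 m and angle between drill_plate's own z axis and vertical below 0.02 rad and y of plate_hole in the frame of drill_jig between 0.0275 and 0.0525 m and x of plate_hole in the frame of drill_jig between 0.0015 and 0.0075 m and angle between the y axis of drill_plate and the y axis of drill_jig, either way round below 0.06 rad and linear speed of drill_plate below 0.01 m/s and angular speed of drill_plate below 0.05 rad/s and distance of each of amber_vial, alu_tin, red_pliers from where it was at the start of the episode below 0.02 m); the robot touches nothing.
It fails at once if the amber vial is moved more than 20 mm (distance of amber_vial from where it was at the start of the episode above 0.02 m).
It fails at once if the aluminium tin is moved more than 20 mm (distance of alu_tin from where it was at the start of the episode above 0.02 m).
It fails at once if the red pliers is moved more than 20 mm (distance of red_pliers from where it was at the start of the episode above 0.02 m).
It also fails if it takes over 58 s, if anything falls off the work surface, if the arm or the gripper's body presses on something with over 40 N, if the wrist force passes 120 N, or if a joint passes its speed limit or range.

## Robot

A 7-joint arm with a two-finger parallel gripper is mounted at the origin on a cart in front of the work surface, level with it; the furniture and walls round the work are solid. World frame = base frame: x ahead of the robot, y to its left, z up, the work surface at z = 0. Lengths are in m, angles in rad, forces in N, time in s.
With the tool pointing down it reaches from about 0.425 to 0.925 m from the base axis. Payload 6.8 kg.
Tool frame: the origin (TCP) lies at the very end of the fingers, on their centre line; the grasp point (between the pads) lies 19 mm behind it; z points along the fingers, y is the line along which they close (so a half turn about z gives the same grasp; the last joint's range is limited). The gripper opens to 88 mm and grips with 3 to 60 N. Pads are 20 mm wide; open, the fingers measure 115 mm over their backs; the gripper's body (75 mm by 178 mm) begins 61 mm behind the grasp point.
Start: joints at [1.153, 0.477, 0.022, 1.555, -0.011, 1.109, -0.083], TCP at [0.206, -0.643, 0.223] pointing down, gripper open.
Joint ranges: [-2.96, 2.96], [-0.34, 2.1], [-1.41, 1.46], [0.24, 2.44], [-1.37, 4.51], [0.17, 1.92], [-2.96, 2.96]. Speed limits (rad/s): [2.39, 2.39, 3.14, 3.14, 3.14, 3.14, 3.14].

## Interface

Orientations are given as a unit quaternion [w, x, y, z].
In Python, from station import env gives the robot as it stands.
- The arm moves only by the tool step_arm, never from a script. Its argument "series" is a list that holds one entry, the list of rows, each a list of 4 numbers: the shift along the world's x, y, z in cm, then the turn about the world's z in rad. A call has 1 to 10 rows; each row is the pose to reach, as a shift and turn from the pose commanded when the call began; what a row does not reach only later rows make up. A row lasts 1/12 s, in which the tool goes at most 41.7 mm and 7.16 degrees, less where a joint would pass 70% of its speed; a pose out of reach is approached as far as the arm can. A call with a gripper value outside its range is refused whole. "jaw" is the finger opening in cm, from 0 to 8.78, set as the call begins (left out, the last holds). The fingers move at their own pace and stop on an object; "squeeze" is the grip in N (left out, the last holds). Time passes only in rows, so rows that repeat a pose let the fingers close. It gives the time, the measured TCP pose, the force, the opening and the grip force at its end, in the units of the state.
- env.read_state(): the state, without advancing time (a new reading comes with each control period).
- env.get_image(name): name is "scene" or "top"; returns (picture, depth): 384x512x3 uint8, red, green, blue; 384x512 float32, m along the optical axis (not along the pixel's ray), 0 where there is no reading.
- env.get_calibration(name): a dict with "mtx" (3x3 intrinsics, pixels), "pose" (4x4, takes a point from camera to world coordinates). Camera axes: x right, y up, looking along -z (the intrinsics and any distortion apply to the point x, -y, -z); pixel columns grow to the right and rows downward; lengths in m; the calibration is good to about 2 mm. A picture is of the moment at which its call begins. get_calibration takes no time and is no camera call.
- env.close_job(): hands the job in; it is judged then, once.
The state is a dict: "clock": time; "q": joint angles; "joint_vel": joint speeds; "joint_efforts": joint torques, N m; "eef_pos": TCP position; "ee_rot": TCP orientation; "force": force on the tool from outside, world axes, zero at the start; "wrist_torque": the same for the moment, N m; "opening": opening from 0.0 (shut) to 1.0 (fully open); "finger_force": force on a finger pad.
Only numpy, scipy, OpenCV 4.12 (cv2) and the standard library are available. Lean on these libraries where they do the work, as an engineer would, in place of code of your own. Each camera call takes 0.05 s, during which the arm holds its last target. There are 200 camera calls.

## Working session

There is one attempt and no reset: what is moved stays moved. The work goes in short steps, Python scripts to look and compute and a tool call to move; the robot and the scene stay as the last step left them, time stands still between calls to the robot, and variables do not carry over. Pictures are saved under pics/ and viewed, at most 10 in all, crops included, and the job is handed in when it is done.

Besides the shell and the picture viewer there is one more tool, called as name(argument=value, ...), one argument or row to a line, values as JSON. step_arm: Moves the arm, as the interface text tells. Its arguments: {"type":"object","properties":{"series":{"type":"array"},"jaw":{"type":"number"},"squeeze":{"type":"number"}},"required":["series"]}

```bash
mkdir -p pics; cat > h.py <<'E'
import numpy as np, cv2
from station import env
def grab(n):
    im,d=env.get_image(n); np.savez(f'{n}.npz',im=im,d=d); return im,d
def world(n,d,u,v,cal=None):
    c=cal or env.get_calibration(n);K=np.array(c['mtx']);P=np.array(c['pose'])
    z=d; x=(np.asarray(u)-K[0,2])/K[0,0]*z; y=(np.asarray(v)-K[1,2])/K[1,1]*z
    p=np.stack([x,-y,-z,np.ones_like(z)],-1); return (p@P.T)[...,:3]
def cloud(n,d):
    v,u=np.mgrid[:d.shape[0],:d.shape[1]]; return world(n,d,u,v)
def plane(n,u,v,h):
    a=world(n,np.float64(1.),u,v); o=np.array(env.get_calibration(n)['pose'])[:3,3]
    return o+(a-o)*(h-o[2])/(a[2]-o[2])
E
python3 - <<'E'
from h import *
s=env.read_state(); print(s['eef_pos'],s['ee_rot'],s['clock'],s['force'])
ims=[]
for n in('top','scene'):
    im,d=grab(n); c=env.get_calibration(n); print(n,c['mtx'],c['pose'],c.keys())
    cv2.imwrite(f'pics/{n}1.png',cv2.resize(im[...,::-1],(800,600),interpolation=cv2.INTER_CUBIC))
E
```

```text
[ 0.20557133 -0.64231504  0.22169801] [-8.59077284e-04  9.88026753e-01  1.54280118e-01 -2.07219597e-04] 0.0 [0.0417769  1.03348261 0.1111373 ]
top [[373.24517017   0.         247.3694105 ]
 [  0.         373.24517017 197.67442748]
 [  0.           0.           1.        ]] [[ 2.69273590e-02  9.90619968e-01 -1.33966397e-01  4.32422160e-01]
 [-9.99633102e-01  2.70770272e-02 -7.04920279e-04 -9.19793056e-02]
 [ 2.92910366e-03  1.33936226e-01  9.90985624e-01  1.02857709e+00]
 [ 0.00000000e+00  0.00000000e+00  0.00000000e+00  1.00000000e+00]] dict_keys(['mtx', 'pose'])
scene [[489.20109088   0.         258.02907115]
 [  0.         489.20109088 192.36051052]
 [  0.           0.           1.        ]] [[-0.77424403  0.39697754 -0.49290466 -0.16387599]
 [-0.63258397 -0.46130576  0.62212099  0.87606904]
 [ 0.0195883   0.79347705  0.60828486  0.99700905]
 [ 0.          0.          0.          1.        ]] dict_keys(['mtx', 'pose'])
```

View pics/top1.png

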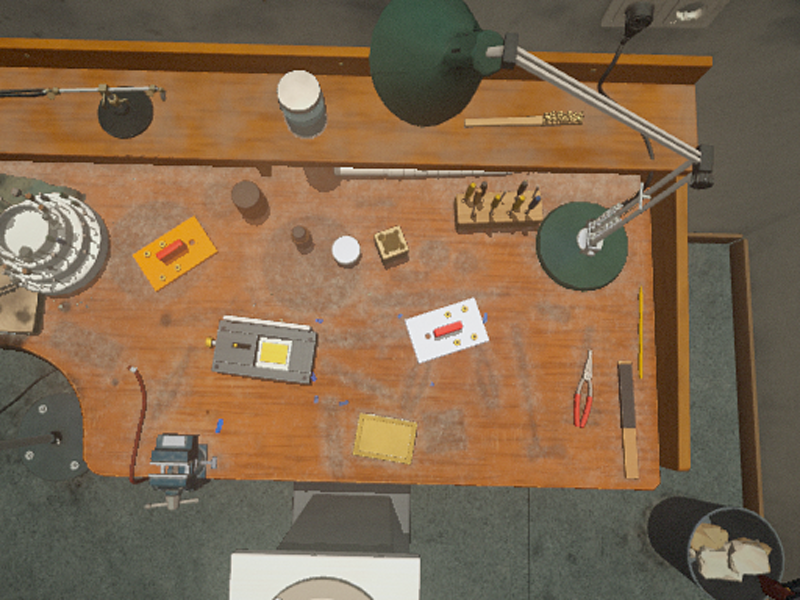

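View pics/scene1.png

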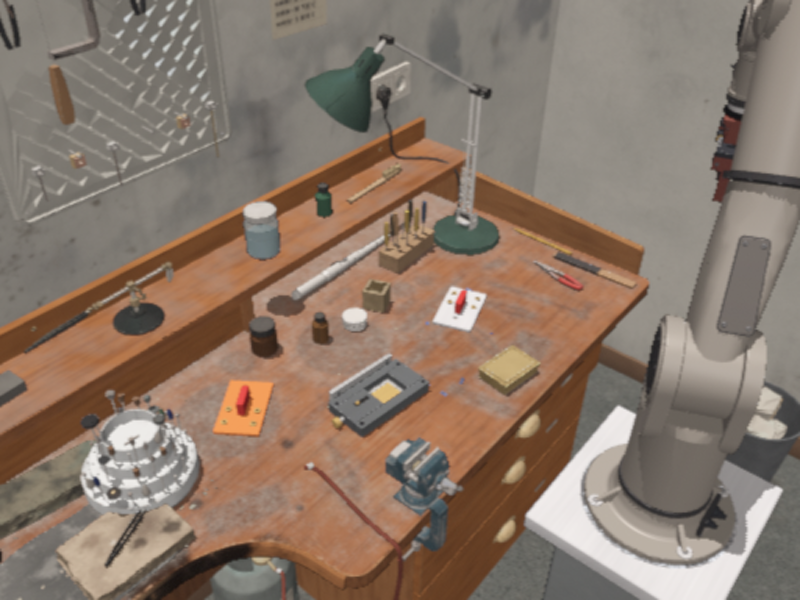

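The top view (800×600) shows the white-grey aluminium plate with its red handle at (447,330) and its hole at (428,336). The jig is at (265,350), with the fence on its upper (+x) side and the knob on the left (+y). The decoy plate is orange. The vial is at (300,237), the tin at (346,250) and the pliers at (583,390). The scene view shows the same layout.

```bash
cat > m.py <<'E'
from h import *
def rect(p):
    c,s,a=cv2.minAreaRect((p[:,:2]*1000).astype(np.float32)); return np.round(c,1),np.round(s,1),round(a,1),'z',np.round(np.percentile(p[:,2],[5,50,95])*1000,1)
def biggest(m):
    n,l,st,_=cv2.connectedComponentsWithStats(m.astype(np.uint8)); return l==1+np.argmax(st[1:,4])
if __name__=='__main__':
  k=.64
  for n,rp,rj in(('top',(400,290,495,368),(195,305,330,395)),('scene',(428,282,492,335),(322,345,435,440))):
    z=np.load(n+'.npz');im,d=z['im'],z['d'];C=cloud(n,d);hsv=cv2.cvtColor(im,cv2.COLOR_RGB2HSV)
    def box(r):
        m=np.zeros(d.shape,bool);a=[int(i*k) for i in r];m[a[1]:a[3],a[0]:a[2]]=1;return m
    b=box(rp)
    red=biggest(b&((hsv[...,0]<8)|(hsv[...,0]>172))&(hsv[...,1]>150))
    wh=biggest(b&(hsv[...,1]<60)&(hsv[...,2]>130))
    print(n,'handle',rect(C[red&(d>0)])); 
    hp=C[red&(d>0)]; hz=hp[:,2].max(); print(' handle top',rect(hp[hp[:,2]>hz-.006]))
    print(' plate',rect(C[wh&(d>0)]))
    b=box(rj); H=C[...,2]
    print(' jig rim',rect(C[biggest(b&(H>.019)&(H<.03))]))
    f=biggest(b&(H>.032)&(H<.05)); print(' fence',rect(C[f]))
    yel=b&(hsv[...,0]>15)&(hsv[...,0]<35)&(hsv[...,1]>90)&(H>.01)
    N,l,st,ce=cv2.connectedComponentsWithStats(yel.astype(np.uint8))
    for i in range(1,N):
        if st[i,4]>3: print('  brass',st[i,4],ce[i].round(1),rect(C[l==i]))
E
python3 m.py
python3 - <<'E'
from h import *
a=np.load('top.npz')['im'];b=np.load('scene.npz')['im']
r=lambda x:cv2.resize(x[...,::-1],(400,300),interpolation=cv2.INTER_CUBIC)
A=np.hstack([r(a[184:256,120:216]),r(a[184:244,252:332])]);B=np.hstack([r(b[222:282,205:285]),r(b[175:220,265:325])])
cv2.imwrite('pics/c1.png',np.vstack([A,B]))
E
```

```text
top handle (array([ 535.5, -197. ]), array([11. , 47.5]), 19.7, 'z', array([30.6, 35.3, 37.8]))
 handle top (array([ 534.9, -196.3]), array([10.5, 45. ]), 21.5, 'z', array([34.3, 35.5, 38.2]))
 plate (array([ 538.3, -200.7]), array([ 83.2, 139.1]), 19.2, 'z', array([1.2, 5.4, 8.6]))
 jig rim (array([490.3, 119.8]), array([173.3,  90.2]), 84.3, 'z', array([20.6, 23.6, 26.8]))
 fence (array([537.9, 113. ]), array([148.8,   9.6]), 84.1, 'z', array([34. , 37.5, 40.5]))
  brass 21 [133.3 218.3] (array([503.8, 215.4]), array([13.8,  9.8]), 1.5, 'z', array([15.8, 18.7, 22.3]))
  brass 8 [150.  220.5] (array([498.7, 168.6]), array([6.7, 5.7]), 47.3, 'z', array([24.2, 25. , 30.9]))
  brass 133 [174.8 225.5] (array([470.7,  15.5]), array([225.8,  33.5]), 78.8, 'z', array([10.2, 11.8, 14.4]))
scene handle (array([ 530.9, -193.2]), array([11.5, 45.4]), 25.9, 'z', array([16.5, 31.7, 38.3]))
 handle top (array([ 529.4, -192.4]), array([ 9.1, 36.7]), 19.2, 'z', array([34.3, 35.9, 39.1]))
 plate (array([ 539.9, -204.5]), array([ 88.7, 155. ]), 20.3, 'z', array([-1.8,  4.3,  8.7]))
 jig rim (array([487.8, 117.3]), array([173.8,  97. ]), 83.8, 'z', array([19.7, 22.6, 26.8]))
 fence (array([535.4, 111.4]), array([152.1,  12.6]), 84.0, 'z', array([32.6, 35.6, 39.7]))
  brass 41 [248.  251.4] (array([482.4, 107.9]), array([49.7, 31.3]), 80.2, 'z', array([10. , 11. , 13.9]))
  brass 5 [239.2 252.2] (array([495.7, 122.8]), array([ 5.2, 18.9]), 52.4, 'z', array([10.3, 11.7, 19.5]))
  brass 4 [228.5 257.5] (array([496.2, 167.1]), array([2.5, 6.1]), 82.6, 'z', array([23.4, 28.2, 28.8]))
  brass 25 [215.4 269.7] (array([500.4, 217.6]), array([ 9.8, 16.1]), 83.1, 'z', array([11.5, 17.1, 21.7]))
```

View pics/c1.png

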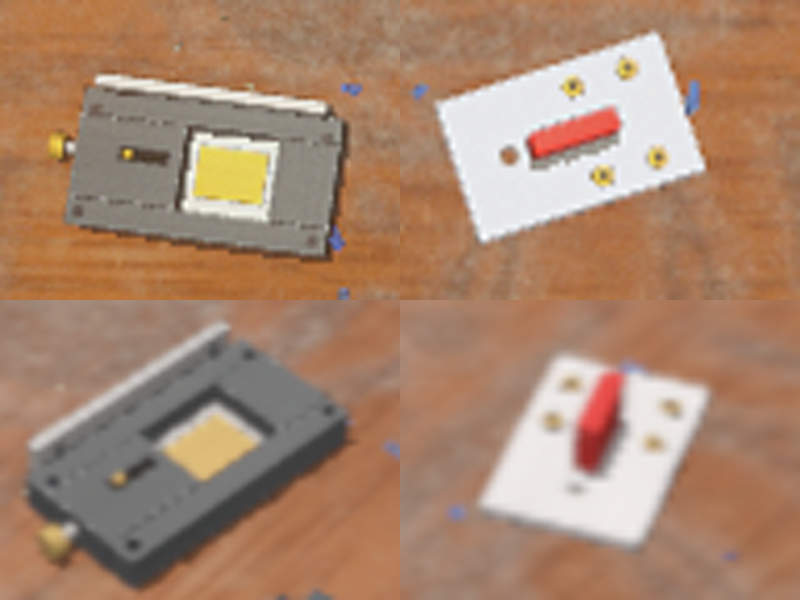

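The crops show the pin as a brass dot at the +y end of the slot. The plate's hole is clearly visible at its left end. Next I'll refine the plate pose by casting rays from both views.

```bash
cat > r.py <<'E'
from h import *
from m import biggest
def rays(n,m,h):
    c,_=cv2.findContours(m.astype(np.uint8),0,2); c=max(c,key=len)[:,0].astype(float)
    return cv2.minAreaRect(np.float32([plane(n,u,v,h)[:2]*1000 for u,v in c]))
def tri(a,b):
    C=[];D=[]
    for n,(u,v) in(('top',a),('scene',b)):
        o=np.array(env.get_calibration(n)['pose'])[:3,3];w=world(n,np.float64(1),u,v)-o;C.append(o);D.append(w/np.linalg.norm(w))
    t=np.linalg.lstsq(np.stack([D[0],-D[1]],1),C[1]-C[0],rcond=None)[0]
    p,q=C[0]+t[0]*D[0],C[1]+t[1]*D[1]; return ((p+q)/2*1000).round(1),(np.linalg.norm(p-q)*1000).round(1)
E
python3 - <<'E'
from r import *
k=.64
for n,rp in(('top',(400,290,495,368)),('scene',(428,282,492,335))):
    z=np.load(n+'.npz');im=z['im'];hsv=cv2.cvtColor(im,cv2.COLOR_RGB2HSV)
    b=np.zeros(im.shape[:2],bool);a=[int(i*k) for i in rp];b[a[1]:a[3],a[0]:a[2]]=1
    wh=biggest(b&(hsv[...,1]<70)&(hsv[...,2]>120)); print(n,'plate z6',rays(n,wh,.006))
    red=biggest(b&((hsv[...,0]<8)|(hsv[...,0]>172))&(hsv[...,1]>150)); 
    print('red z36',rays(n,red,.036))
# crops: hole, pin (crop px -> image px)
print('hole',tri((252+510/5,184+155/5),(265+177*.15,175+188*.15)))
print('pin',tri((120+127*.24,184+154*.24),(205+118*.2,222+178*.2)))
print('knob',tri((120+57*.24,184+146*.24),(205+55*.2,222+243*.2)))
c=np.array([(438,101),(655,34),(705,170),(483,241)])
P=np.array([plane('top',252+u/5,184+v/5,.006)*1000 for u,v in c]);print(P.round(1),P.mean(0))
print('plate corner tri',tri((252+655/5,184+34/5),(265+(708-400)*.15,175+(387-300)*.15)),tri((252+483/5,184+241/5),(265+(482-400)*.15,175+(503-300)*.15)))
E
```

```text
top plate z6 ((537.566162109375, -200.632080078125), (83.02628326416016, 139.15969848632812), 19.46993064880371)
red z36 ((535.1465454101562, -196.18597412109375), (10.991745948791504, 48.40677261352539), 19.9984073638916)
scene plate z6 ((532.2470092773438, -185.7911376953125), (93.93975830078125, 172.4020538330078), 17.198467254638672)
red z36 ((524.0274047851562, -181.35723876953125), (12.434205055236816, 67.11571502685547), 24.797657012939453)
hole (array([ 597.1, -395.8, -171.6]), np.float64(127.6))
pin (array([497.3, 166.9,  25.9]), np.float64(1.2))
knob (array([501.2, 216. ,  11.4]), np.float64(3.6))
[[ 559.4 -346.2    6. ]
 [ 600.2 -466.9    6. ]
 [ 525.3 -492.8    6. ]
 [ 483.  -370.3    6. ]] [ 541.98363103 -419.0516619     6.        ]
plate corner tri (array([ 651.1, -534.9, -209.3]), np.float64(38.0)) (array([ 565.5, -327.6, -110.5]), np.float64(211.3))
```

step_arm(
  series=[
    [[2.5,3.4,0,0.12],[5,6.8,0,0.24],[7.5,10.2,0,0.36],[10,13.6,0,0.48],[12.5,17,0,0.6],[15,20.4,0,0.72],[17.5,23.8,0,0.84],[20,27,0,0.96],[22.5,30.5,0,1.08],[25,34,0,1.2]],
  ],
  jaw=6,
)

```text
clock: 0.93
eef_pos: [0.4533, -0.3054, 0.2226]
ee_rot: [-0.0, 0.726, 0.687, -0.0]
force: [0.2, -0.3, -0.7]
opening: 0.688
finger_force: 0.0
```

step_arm(
  series=[
    [[2,2.6,-2,0.1],[4,5.2,-4,0.2],[6,7.8,-6,0.3],[8,10.5,-9,0.405],[8,10.5,-12,0.405],[8,10.5,-14,0.405],[8,10.5,-15,0.405],[8,10.5,-15,0.405]],
  ],
)

```text
clock: 1.6
eef_pos: [0.5308, -0.2019, 0.0702]
ee_rot: [-0.002, 0.576, 0.818, -0.001]
force: [0.1, 0.7, -0.2]
opening: 0.682
finger_force: 0.0
```

```bash
python3 - <<'E'
from h import *
s=env.read_state(); print(s['eef_pos'],s['ee_rot'],s['force'])
a,_=grab('top');b,_=grab('scene')
r=lambda x:cv2.resize(x[...,::-1],(400,400),interpolation=cv2.INTER_CUBIC)
cv2.imwrite('pics/c2.png',np.hstack([r(a[160:260,235:335]),r(b[140:240,245:345])]))
E
```

```text
[ 0.53075704 -0.20193397  0.07023417] [-2.30273247e-03  5.75657559e-01  8.17687307e-01 -7.34665161e-04] [ 0.13956885  0.68882656 -0.16127026]
```

View pics/c2.png

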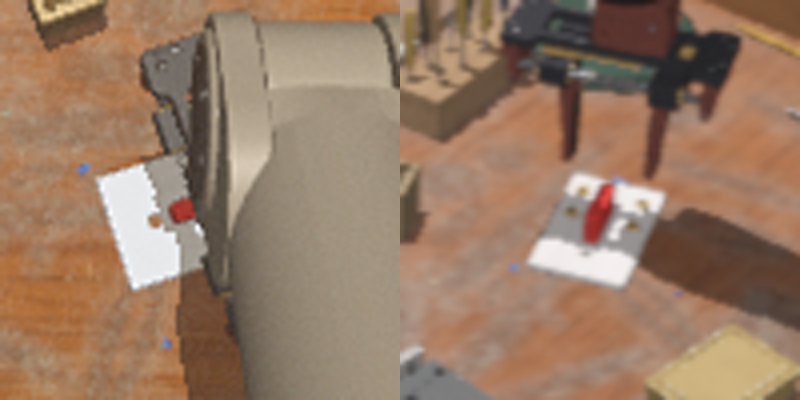

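The fingers straddle the handle: the scene crop shows them on either side of it. I'll descend part way and check the settled pose.

step_arm(
  series=[
    [[0,0,-1,0],[0,0,-2,0],[0,0,-2,0],[0,0,-2,0],[0,0,-2,0]],
  ],
)

```text
clock: 2.12
eef_pos: [0.5327, -0.2024, 0.0529]
ee_rot: [0.0, 0.576, 0.818, 0.0]
force: [-0.3, -1.0, -0.4]
opening: 0.686
finger_force: 0.0
```

step_arm(
  series=[
    [[0.3,0.4,-1,0],[0.3,0.4,-2,0],[0.3,0.4,-3,0],[0.3,0.4,-3.6,0],[0.3,0.4,-4,0],[0.3,0.4,-4,0],[0.3,0.4,-4,0]],
  ],
)

```text
clock: 2.7
eef_pos: [0.5355, -0.1982, 0.0123]
ee_rot: [-0.0, 0.576, 0.818, -0.0]
force: [-0.8, -0.2, 0.1]
opening: 0.684
finger_force: 0.0
```

step_arm(
  series=[
    [[0,0,0,0],[0,0,0,0],[0,0,0,0],[0,0,0,0],[0,0,0,0],[0,0,0,0],[0,0,0,0],[0,0,0,0]],
  ],
  jaw=0.5,
  squeeze=30,
)

```text
clock: 3.37
eef_pos: [0.5358, -0.1983, 0.0127]
ee_rot: [0.0, 0.576, 0.818, 0.0]
force: [-0.4, 0.2, 0.0]
opening: 0.155
finger_force: 30.0
```

step_arm(
  series=[
    [[0,0,1,0],[0,0,3,0],[0,0,6,0],[0,0,9,0],[-0.4,3,10,-0.05],[-0.8,6,10,-0.1],[-1.2,9,10,-0.15],[-1.6,12,10,-0.2],[-2,15,10,-0.25],[-2,15,10,-0.25]],
  ],
)

```text
clock: 4.2
eef_pos: [0.5148, -0.041, 0.1136]
ee_rot: [-0.001, 0.671, 0.742, 0.001]
force: [0.7, -0.1, -1.5]
opening: 0.153
finger_force: 30.0
```

step_arm(
  series=[
    [[-0.4,3,0,-0.04],[-0.8,6,0,-0.08],[-1.2,9,0,-0.12],[-1.6,12,0,-0.16],[-2,15,0,-0.197],[-2.3,16.6,0,-0.197],[-2.3,17.1,0,-0.197],[-2.3,17.1,0,-0.197],[-2.3,17.1,0,-0.197]],
  ],
)

```text
clock: 4.95
eef_pos: [0.4928, 0.1215, 0.1127]
ee_rot: [0.0, 0.743, 0.67, -0.0]
force: [-0.5, 0.2, -1.7]
opening: 0.157
finger_force: 30.0
```

```bash
python3 - <<'E'
from h import *
s=env.read_state(); print(s['eef_pos'],s['ee_rot'],s['force'])
a,_=grab('top');b,_=grab('scene')
r=lambda x:cv2.resize(x[...,::-1],(400,400),interpolation=cv2.INTER_CUBIC)
cv2.imwrite('pics/c3.png',np.hstack([r(a[170:270,110:210]),r(b[170:290,190:310])]))
E
```

```text
[0.49278314 0.12153483 0.11273068] [ 2.42137686e-04  7.42708962e-01  6.69614221e-01 -3.66628732e-04] [-0.45511026  0.19035782 -1.69330196]
```

View pics/c3.png

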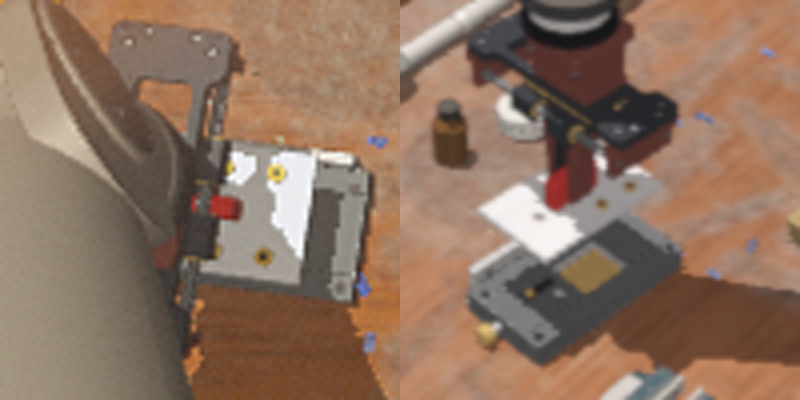

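The plate hangs level and square over the jig, with the hole at about (540,216) in the crop. I'll check the hole's offset from the TCP.

```bash
python3 - <<'E'
from h import *
print(plane('scene',232,234.8,.106)*1000)
# top plate right-edge corners in crop (315,150),(300,287): -> plate y=-65, x=+-40
P=[plane('top',110+u/4,170+v/4,.106)*1000 for u,v in((314,150),(300,286))];print(P,(P[0]+P[1])/2+65*np.array([.103,.995,0]))
# scene: jig pin and hole-side
print(plane('scene',190+130*.3,170+293*.3,.029)*1000)
E
```

```text
[492.6069996  155.49331719 106.        ]
[array([528.52252454,  54.20663411, 106.        ]), array([444.46780964,  58.75874259, 106.        ])] [493.19016709 121.15768835 106.        ]
[492.95435203 169.03987944  29.        ]
```

step_arm(
  series=[
    [[-0.2,0,-2,0],[-0.2,0,-4,0],[-0.2,0,-5.5,0],[-0.2,0,-6.3,0],[-0.2,0,-6.7,0],[-0.2,0,-6.9,0],[-0.2,0,-6.9,0],[-0.2,0,-6.9,0]],
  ],
)

```text
clock: 5.72
eef_pos: [0.4913, 0.1227, 0.0443]
ee_rot: [0.0, 0.743, 0.67, 0.001]
force: [1.1, -0.3, -1.6]
opening: 0.159
finger_force: 30.0
```

step_arm(
  series=[
    [[0.1,0,0,0],[0.1,0,0,0],[0.2,0,0,0],[0.2,0,0,0],[0.2,0,0,0]],
  ],
)

```text
clock: 6.13
eef_pos: [0.4929, 0.1228, 0.0438]
ee_rot: [0.0, 0.743, 0.67, 0.0]
force: [-0.7, -0.0, -2.1]
opening: 0.153
finger_force: 30.0
```

step_arm(
  series=[
    [[0.1,0,0,0],[0.1,0,0,0],[0.1,0,0,0],[0.1,0,0,0]],
  ],
)

```text
clock: 6.47
eef_pos: [0.4936, 0.1227, 0.0436]
ee_rot: [-0.0, 0.743, 0.67, -0.0]
force: [-0.7, 0.1, -2.3]
opening: 0.162
finger_force: 30.0
```

step_arm(
  series=[
    [[0.1,0,0,0],[0.1,0,0,0],[0.1,0,0,0],[0.1,0,0,0]],
  ],
)

```text
clock: 6.8
eef_pos: [0.4947, 0.1228, 0.0437]
ee_rot: [-0.0, 0.743, 0.67, 0.0]
force: [-0.3, -0.4, -2.2]
opening: 0.16
finger_force: 30.0
```

step_arm(
  series=[
    [[0.1,0,0,0],[0.1,0,0,0],[0.1,0,0,0],[0.1,0,0,0]],
  ],
)

```text
clock: 7.13
eef_pos: [0.495, 0.1227, 0.0435]
ee_rot: [-0.0, 0.742, 0.67, -0.001]
force: [-3.8, 0.5, -1.1]
opening: 0.162
finger_force: 30.0
```

step_arm(
  series=[
    [[0.1,0,0,0],[0.1,0,0,0],[0.1,0,0,0],[0.1,0,0,0]],
  ],
)

```text
clock: 7.47
eef_pos: [0.495, 0.1227, 0.0433]
ee_rot: [-0.001, 0.742, 0.67, -0.001]
force: [-5.9, 0.6, 1.2]
opening: 0.158
finger_force: 30.0
```

Contact with the fence came at TCP x ≈ 0.495. I'll back off slightly and lower onto the pin.

step_arm(
  series=[
    [[-0.15,0,0,0],[-0.15,0,-0.1,0],[-0.15,0,-0.2,0],[-0.15,0,-0.2,0],[-0.15,0,-0.2,0]],
  ],
)

```text
clock: 7.88
eef_pos: [0.495, 0.1228, 0.0417]
ee_rot: [-0.0, 0.743, 0.67, -0.0]
force: [-4.2, -0.2, 2.7]
opening: 0.16
finger_force: 30.0
```

step_arm(
  series=[
    [[0,0,-0.1,0],[0,0,-0.1,0],[0,0,-0.1,0],[0,0,-0.1,0]],
  ],
)

```text
clock: 8.22
eef_pos: [0.495, 0.1226, 0.041]
ee_rot: [0.0, 0.743, 0.67, -0.0]
force: [-5.4, -1.7, 6.9]
opening: 0.158
finger_force: 30.0
```

step_arm(
  series=[
    [[-0.1,0,0,0],[-0.1,0,0,0],[-0.1,0,0,0],[-0.1,0,0,0],[-0.1,0,0,0],[-0.1,0,0,0]],
  ],
  jaw=3.5,
)

```text
clock: 8.72
eef_pos: [0.4945, 0.1228, 0.0407]
ee_rot: [0.0, 0.743, 0.67, 0.0]
force: [-0.2, -0.5, -0.0]
opening: 0.398
finger_force: 0.0
```

step_arm(
  series=[
    [[0,0,1,0],[0,0,3,0],[0,0,5,0],[0,0,5,0],[-0.4,-3.7,5,0],[-0.4,-3.7,5,0],[-0.4,-3.7,5,0]],
  ],
)

```text
clock: 9.3
eef_pos: [0.4899, 0.0835, 0.0907]
ee_rot: [0.0, 0.744, 0.668, -0.001]
force: [0.2, 0.3, 0.5]
opening: 0.4
finger_force: 0.0
```

```bash
python3 - <<'E'
from h import *
s=env.read_state(); print(s['eef_pos'],s['ee_rot'],s['force'])
a,_=grab('top');b,_=grab('scene')
r=lambda x:cv2.resize(x[...,::-1],(400,400),interpolation=cv2.INTER_CUBIC)
cv2.imwrite('pics/c4.png',np.hstack([r(a[170:270,110:210]),r(b[200:290,200:290])]))
E
```

```text
[0.4899071  0.0835016  0.09066374] [ 3.40386077e-04  7.43778492e-01  6.68425879e-01 -5.33402234e-04] [0.20052863 0.3047342  0.50493667]
```

View pics/c4.png

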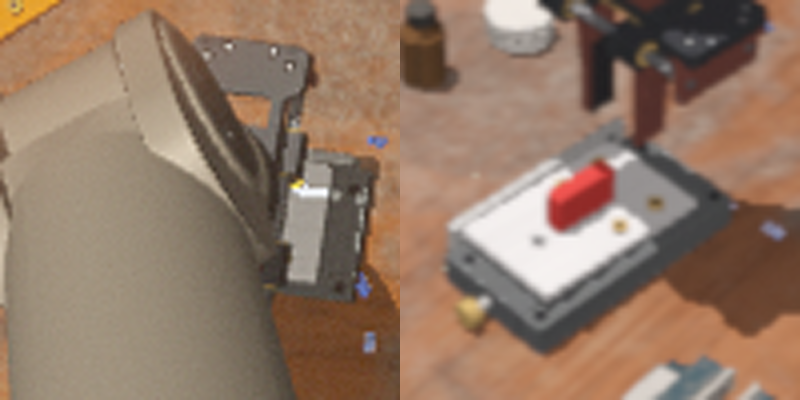

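The plate lies against the fence with its hole end riding on the pin. The handle's free end is clear, so I'll close the fingers, go down behind it and push.

step_arm(
  series=[
    [[0,-0.5,0,0],[0,-0.5,0,0],[0,-0.5,-1,0],[0,-0.5,-2.5,0],[0,-0.5,-4,0],[0,-0.5,-4.9,0],[0,-0.5,-4.9,0],[0,-0.5,-4.9,0]],
  ],
  jaw=0,
  squeeze=10,
)

```text
clock: 10.07
eef_pos: [0.4897, 0.081, 0.0411]
ee_rot: [-0.0, 0.742, 0.67, -0.001]
force: [-0.4, -0.6, -0.8]
opening: 0.002
finger_force: 0.0
```

step_arm(
  series=[
    [[0,0.2,0,0],[0,0.4,0,0],[0.1,0.6,0,0],[0.1,0.8,0,0],[0.1,0.8,0,0],[0.1,0.8,0,0]],
  ],
)

```text
clock: 10.57
eef_pos: [0.4915, 0.0891, 0.042]
ee_rot: [0.0, 0.742, 0.67, 0.0]
force: [-0.4, -0.4, -0.2]
opening: 0.004
finger_force: 0.1
```

step_arm(
  series=[
    [[0,0.1,0,0],[0,0.2,0,0],[0,0.3,0,0],[0,0.3,0,0],[0,0.3,0,0]],
  ],
)

```text
clock: 10.98
eef_pos: [0.4912, 0.0921, 0.0417]
ee_rot: [-0.0, 0.742, 0.67, 0.0]
force: [-0.6, 0.6, 0.5]
opening: 0.006
finger_force: 0.0
```

step_arm(
  series=[
    [[0,0.1,0,0],[0,0.2,0,0],[0,0.3,0,0],[0,0.3,0,0],[0,0.3,0,0]],
  ],
)

```text
clock: 11.4
eef_pos: [0.4911, 0.0948, 0.0416]
ee_rot: [-0.0, 0.743, 0.67, -0.0]
force: [-0.8, -1.1, 0.2]
opening: 0.007
finger_force: 0.2
```

step_arm(
  series=[
    [[0,0.1,0,0],[0.1,0.2,0,0],[0.1,0.2,0,0],[0.1,0.2,0,0]],
  ],
)

```text
clock: 11.73
eef_pos: [0.4921, 0.0968, 0.0416]
ee_rot: [-0.0, 0.743, 0.67, -0.0]
force: [-1.5, -0.3, 0.4]
opening: 0.002
finger_force: 0.5
```

step_arm(
  series=[
    [[0,0.1,0,0],[0,0.2,0,0],[0,0.2,0,0],[0,0.2,0,0]],
  ],
)

```text
clock: 12.07
eef_pos: [0.4921, 0.097, 0.0416]
ee_rot: [0.001, 0.743, 0.669, -0.001]
force: [-0.9, -5.6, 2.1]
opening: 0.005
finger_force: 2.8
```

step_arm(
  series=[
    [[0,0.1,0,0],[0,0.2,0,0],[0,0.2,0,0],[0,0.2,0,0]],
  ],
)

```text
clock: 12.4
eef_pos: [0.492, 0.0972, 0.0416]
ee_rot: [0.001, 0.743, 0.669, -0.002]
force: [-0.8, -10.4, 4.6]
opening: 0.007
finger_force: 5.1
```

```bash
python3 - <<'E'
from h import *
s=env.read_state(); print(s['eef_pos'],s['ee_rot'],s['force'])
b,_=grab('scene')
cv2.imwrite('pics/c5.png',cv2.resize(b[200:290,200:290][...,::-1],(500,500),interpolation=cv2.INTER_CUBIC))
E
```

```text
[0.49195776 0.09717107 0.04161731] [ 0.00120036  0.74348762  0.66874561 -0.00200501] [ -0.78417452 -10.4152173    4.59701229]
```

View pics/c5.png

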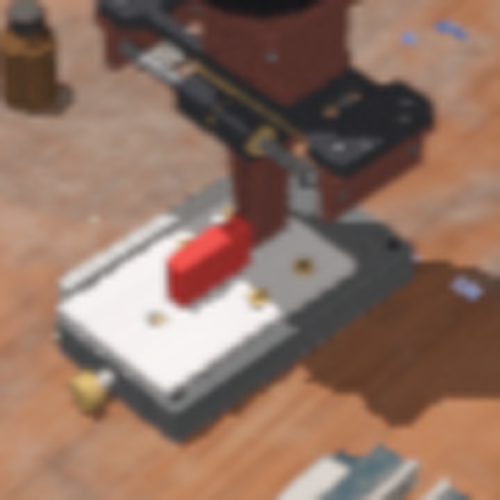

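The plate stopped against the pin (10 N), and brass is now visible in the hole. I'll back off, retreat and verify.

step_arm(
  series=[
    [[0,-0.4,0,0],[0,-0.8,0,0],[0,-1.2,0,0],[0,-1.2,2,0],[0,-1.2,5,0],[0,-1.2,9,0],[0,-4,12,0],[0,-8,12,0],[0,-12,12,0],[0,-16,12,0]],
  ],
)

```text
clock: 13.28
eef_pos: [0.4926, -0.0604, 0.1627]
ee_rot: [0.001, 0.742, 0.67, 0.001]
force: [0.7, -0.1, -0.2]
opening: 0.006
finger_force: 0.0
```

step_arm(
  series=[
    [[0,-4,0,0],[0,-8,0,0],[0,-12,0,0],[0,-16,0,0],[0,-18,0,0],[0,-18,0,0]],
  ],
)

```text
clock: 13.78
eef_pos: [0.4913, -0.2452, 0.1614]
ee_rot: [0.001, 0.745, 0.667, -0.0]
force: [0.1, 0.1, 0.1]
opening: 0.005
finger_force: 0.0
```

```bash
python3 - <<'E'
from r import *
from m import rect
P=[];
for n,sl in(('top',(slice(180,256),slice(120,216))),('scene',(slice(210,290),slice(200,290)))):
    im,d=grab(n);C=cloud(n,d);hsv=cv2.cvtColor(im,cv2.COLOR_RGB2HSV);b=np.zeros(d.shape,bool);b[sl]=1
    m=biggest(b&(hsv[...,1]<60)&(hsv[...,2]>185)&(C[...,2]<.0365)); p=C[m&(d>0)]
    print(n,rect(p)); A=np.c_[p[:,:2]-p[:,:2].mean(0),np.ones(len(p))]; print(' plane slopes x,y,h',np.linalg.lstsq(A,p[:,2],rcond=None)[0].round(4))
    P.append(cv2.resize(im[sl][...,::-1],(400,400),interpolation=cv2.INTER_CUBIC))
cv2.imwrite('pics/c6.png',np.hstack(P)); print(env.read_state()['clock'])
E
```

```text
top (array([499.4, 135.7]), array([133.1,  85.5]), 84.2, 'z', array([26.6, 29.6, 32.5]))
 plane slopes x,y,h [0.0036 0.0006 0.0295]
scene (array([495.6, 130.6]), array([135. ,  85.6]), 82.8, 'z', array([24.9, 28.6, 32.1]))
 plane slopes x,y,h [-0.009  -0.0003  0.0285]
13.8833
```

View pics/c6.png

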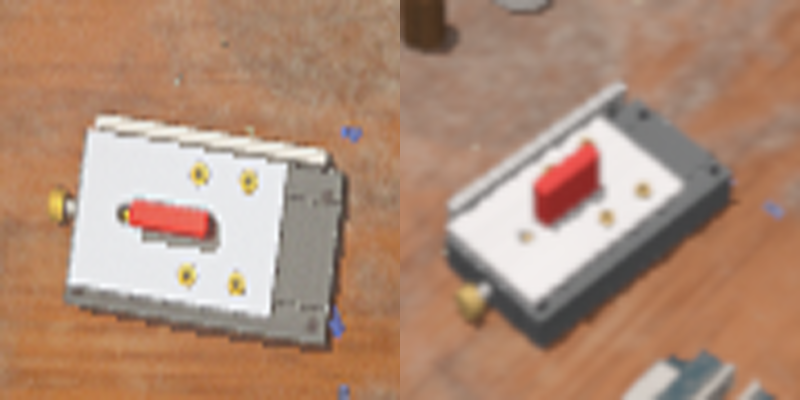

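The plate is flat: its top is at about 29.5 mm and its slope along the fence is about 0 (it would be 0.055 if riding on the pin). It is square to the fence (84.2° against 84.1°), and brass shows in the hole. Handing in.

```bash
python3 -c "
from station import env
print(env.close_job())"
```

```text
the job is handed in; nothing more can be done
None
```

The job is handed in: the drill plate lies flat on the jig rim, square to the fence with the pin in its hole, and the arm never went near the vial, tin or pliers; the hand-in returned no verdict.

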